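# Slide a carrier home under the shaker's hold-down spring

### The job

The two-slide carrier lies loose at the operator's end of the nest on the bench shaker. Press down hard with the fingertips on the rubber thumb pad of the carrier and, keeping it pressed, slide it along the nest so that its leading edge passes under the leaf spring, all the way home against the end stop, then let go and take the hand clear. Do not lift the carrier out of the nest, let the carrier alone raise the spring without touching the spring yourself, and leave the other things on the bench where they are.

Things in the scene. Friction and masses are not known exactly. Their poses are not given: they have to be found in the camera images.
- shaker: Bench shaker, fixed: cream housing 275 x 210 mm (x, y), sloped navy operating panel at its -x end, dark platform with an open-topped nest above. Origin on the bench under the machine's centre, z up; x runs from the panel towards the leaf spring and is the sliding direction. The spring's aluminium clamp block stands at x 102 to 124 mm, top 111 mm above the bench (screws to 119)
- nest (a point): Centre of the nest floor, 91 mm straight above the shaker's origin, same axes. The nest is 172 mm long (x +-86 mm) and 87.5 mm wide (y +-43.75 mm), smooth, with walls 10 mm high and 7 mm thick on all four sides (tops 101 mm above the bench)
- end_stop (a point): Middle of the top edge of the end stop, the nest wall at its +x end: 86 mm from the nest's centre, 101 mm above the bench. The carrier is home when its leading edge meets this wall; its origin is then 22 mm on the +x side of the nest's centre
- carrier: Loose flat aluminium carrier, 127.8 x 85.5 x 10 mm, 0.15 to 0.31 kg, two glass slides set in its top, black thumb pad near its trailing (-x) end. Origin: centre of its underside; x along its length to the leading edge, as the shaker's x. It starts 1 to 6 mm from the nest's -x wall, top level with the walls (nothing behind it to push on), 38 to 43 mm from home. Friction on the nest floor about 0.2
- thumb_pad (a point): Centre of the top face of the carrier's rubber thumb pad: 32 mm (x) by 56 mm (y), stands 1.5 mm above the carrier, 42.5 mm behind (-x of) the carrier's origin and 11.5 mm above its underside. Friction about 1. Axes as the carrier's
- leaf: Stainless leaf spring, 44 mm wide, reaching 59 mm towards -x from the clamp block; origin on its bending line there. The toe is turned up 26 degrees, so the moving carrier raises it; the edge meets it 28 mm before home. It presses on the carrier with 4 to 7 N and resists entry with up to 7 N: to drag the carrier in by its pad, push down with at least about 10 N; 12 to 20 N is comfortable
- leaf_toe (a point): Middle of the free, turned-up edge of the leaf spring: 49 mm on the +x side of the nest's centre, 106 mm above the bench at the start
- reagent_bottle: Amber capped bottle, 62 mm across, 135 mm tall, standing on the bench beside the shaker; origin at the centre of its underside. Leave alone
- sample_jar: Small pale jar with white cap, 48 mm across, 62 mm tall, standing on the bench; origin at the centre of its underside. Leave alone
- petri_dish: Closed Petri dish, 92 mm across, 16 mm tall, on the bench; origin at the centre of its underside. Leave alone
- spatula: Slim laboratory spatula, steel blade 10 mm wide and round wooden handle, 190 mm long and 11 mm high, lying on the bench; origin under its middle. Leave alone

How it is judged:
On the way:
1. the carrier goes under the leaf spring while the fingertips press on it (contact force between the fingers and carrier above 4 N and x of carrier in the frame of shaker between -0.006 and 0.019 m and contact force between leaf and carrier above 1 N), for 0.05 s.
At the end, for the whole second after the job is handed in: The carrier lies flat on the nest floor (within 3 mm and 3 degrees) and at rest, home against the end stop within 3 mm, with the leaf spring pressing on it (x of carrier in the frame of shaker above 0.019 m and y of carrier in the frame of shaker between -0.004 and 0.004 m and z of carrier in the frame of shaker below 0.094 m and angle between the x axis of carrier and the x axis of shaker, either way round below 0.03 rad and angle between carrier's own z axis and vertical below 0.05 rad and contact force between leaf and carrier above 2 N and linear speed of carrier below 0.01 m/s); the robot touches nothing.
It fails at once if the carrier is lifted (more than 8 mm) or tipped out of the nest (z of carrier in the frame of shaker above 0.099 m or angle between carrier's own z axis and vertical above 0.2 rad).
It fails at once if the robot touches the leaf spring (contact force between any of the fingers, the arm and leaf above 1 N).
It fails at once if a bystander (bottle, jar, Petri dish, spatula) is moved more than 20 mm or tipped (distance of any of reagent_bottle, sample_jar, petri_dish, spatula from where it was at the start of the episode above 0.02 m or angle between any of reagent_bottle, sample_jar, petri_dish's own z axis and vertical above 0.3 rad).
It also fails if it takes over 32 s, if anything falls off the work surface, if the arm or the gripper's body presses on something with over 40 N, if the wrist force passes 120 N, or if a joint passes its speed limit or range.

### The arm

A 7-joint arm with a two-finger parallel gripper is mounted at the origin on the work surface. World frame = base frame: x ahead of the robot, y to its left, z up, the work surface at z = 0. Lengths are in m, angles in rad, forces in N, time in s.
With the tool pointing down it reaches from about 0.4 to 0.85 m from the base axis. Payload 4.5 kg.
Tool frame: the origin (TCP) lies at the very end of the fingers, on their centre line; the grasp point (between the pads) lies 19 mm behind it; y points along the fingers, x is the direction in which the jaws open and shut, and the axes are right-handed (so a half turn about y gives the same grasp; the last joint's range is limited). The gripper opens to 88 mm and grips with 3 to 60 N. Pads are 18 mm wide; open, the fingers measure 123 mm over their backs; the gripper's body (75 mm by 187 mm) begins 45 mm behind the grasp point.
Start: joints at [1.216, 0.689, -0.195, 1.565, 0.157, 0.902, -0.215], TCP at [0.237, -0.578, 0.239] pointing down, gripper open.
Joint ranges: [-3.01, 3.01], [-0.46, 2.08], [-1.47, 1.51], [0.13, 2.56], [-1, 4.14], [0.04, 2.09], [-2.66, 2.66]. Speed limits (rad/s): [2.57, 2.57, 3.14, 3.14, 3.14, 3.14, 3.14].

### API

Orientations are given as a unit quaternion [x, y, z, w].
In Python, from plant import r gives the robot as it stands.
- The arm moves only by the shell command python3 -m inch 'ROWS' [OPENING] [FORCE]. ROWS is JSON, a list of rows, each a list of 6 numbers: the shift along the tool's x, y, z in mm, then the turn, a rotation vector about the tool's x, y, z in rad. In form: [[x, y, z, ax, ay, az], ...]. A call has 1 to 12 rows; each row shifts and turns the commanded pose from where the row before left it, along the tool's axes as they then stand; what a row does not reach is not made up. A row lasts 1/12 s, in which the tool goes at most 41.7 mm and 7.16 degrees, less where a joint would pass 70% of its speed; a pose out of reach is approached as far as the arm can. A call is refused whole if a number of a shift passes 41.7 or a number of a turn 0.125, either way. A call with a gripper value outside its range is refused whole. OPENING is the finger opening in mm, from 0 to 88.1, set as the call begins (- or left out, the last holds). The fingers move at their own pace and stop on an object; FORCE is the grip in N (left out, the last holds). Time passes only in rows, so rows that do not move let the fingers close. It gives the time, the measured TCP pose, the force and the opening at its end, in the units of the state.
- r.get_state(): the state, without advancing time (a new reading comes with each control period).
- r.snapshot(name): name is "scene" or "side" or "wrist"; returns a dict with "img" (480x640x3 uint8, red, green, blue), "range_z" (480x640 float32, m along the optical axis (not along the pixel's ray), 0 where there is no reading), "mtx" (3x3 intrinsics, pixels), "k1" (the pictures are not rectified: a ray, as slopes to the right and down, at radius r is drawn at 1 + k1 r^2 times it, then the intrinsics apply), "camera_from_world" (4x4, takes a point from world to camera coordinates); the wrist camera has in their place "tool_from_camera" (4x4, takes a point from camera to tool coordinates, whose origin is the TCP and whose axes are the tool frame's). Camera axes: x right, y down, z forward; pixel columns grow to the right and rows downward; lengths in m; the calibration is good to about 2 mm. A picture is of the moment at which its call begins: read the wrist's pose just before it.
- r.finish_job(): hands the job in, once; it reports no verdict.
The state is a dict: "clock": time; "q": joint angles; "qd": joint speeds; "joint_torque": joint torques, N m; "tool_pos": TCP position; "eef_rot": TCP orientation; "contact_force": force on the tool from outside, world axes, zero at the start; "moment": the same for the moment, N m; "opening": opening from 0.0 (shut) to 1.0 (fully open).
Only numpy, scipy, OpenCV 4.12 (cv2) and the standard library are available. Lean on these libraries where they do the work, as an engineer would, in place of code of your own. Each camera call takes 0.05 s, during which the arm holds its last target.

## Working session

There is one attempt and no reset: what is moved stays moved. The work goes in short steps, Python scripts to look and compute and a shell command to move; the robot and the scene stay as the last step left them, time stands still between calls to the robot, and variables do not carry over. Pictures are saved under pics/ and viewed, and the job is handed in when it is done.

```bash
ls; mkdir -p pics; python3 - <<'E'
from plant import r
import cv2,numpy as np
s=r.get_state();print(s)
for n in ["scene","side","wrist"]:
    d=r.snapshot(n);cv2.imwrite(f"pics/{n}0.png",d["img"][:,:,::-1]);np.savez(f"/tmp/{n}0.npz",**d)
    print(n,d["mtx"],d["k1"],d.get("camera_from_world",d.get("tool_from_camera")))
E
```

```text
pics
{'clock': 0.0, 'q': array([ 1.21579985,  0.68996086, -0.19453868,  1.5663538 ,  0.15730634,
        0.90250917, -0.21510438]), 'qd': array([-0.00055126, -0.00100016, -0.00078214, -0.00057991, -0.00033593,
       -0.00036132,  0.00117296]), 'joint_torque': array([-3.45416429e-04, -5.27548921e+01, -1.26696389e+00, -1.53424716e+01,
       -5.25908649e-02,  6.67582965e-03,  2.05349984e-04]), 'tool_pos': array([ 0.23664283, -0.57777566,  0.2379225 ]), 'eef_rot': array([-0.58686675,  0.3945263 , -0.39340012,  0.58751405]), 'contact_force': array([-0.10440278, -0.16432071,  0.97427435]), 'moment': array([ 0.02307994,  0.04022761, -0.02402708]), 'opening': 1.0012498847827869}
scene [[494.25464079   0.         318.68420467]
 [  0.         494.25464079 235.52700142]
 [  0.           0.           1.        ]] -0.07124904370837526 [[ 0.05674927  0.99819218  0.0197963  -0.08969498]
 [ 0.71224713 -0.02658193 -0.70142529 -0.35103288]
 [-0.69963101  0.05390523 -0.71246802  1.32175924]
 [ 0.          0.          0.          1.        ]]
side [[445.18912954   0.         320.56680971]
 [  0.         445.18912954 241.48075368]
 [  0.           0.           1.        ]] 0.013442248134030362 [[ 0.8004559  -0.59901946 -0.02111943 -0.42877541]
 [-0.37186317 -0.46866117 -0.8012955   0.31590439]
 [ 0.47009375  0.64925525 -0.59789588  0.53458607]
 [ 0.          0.          0.          1.        ]]
wrist [[416.88524605   0.         322.35958645]
 [  0.         416.88524605 231.57285599]
 [  0.           0.           1.        ]] -0.028649329263766447 [[ 9.99999981e-01 -1.84226889e-04 -6.62416845e-05  3.90557530e-04]
 [ 1.26931011e-05 -2.76634512e-01  9.60975206e-01 -1.45561471e-01]
 [-1.95362209e-04 -9.60975188e-01 -2.76634505e-01  7.19447567e-02]
 [ 0.00000000e+00  0.00000000e+00  0.00000000e+00  1.00000000e+00]]
```

View pics/scene0.png

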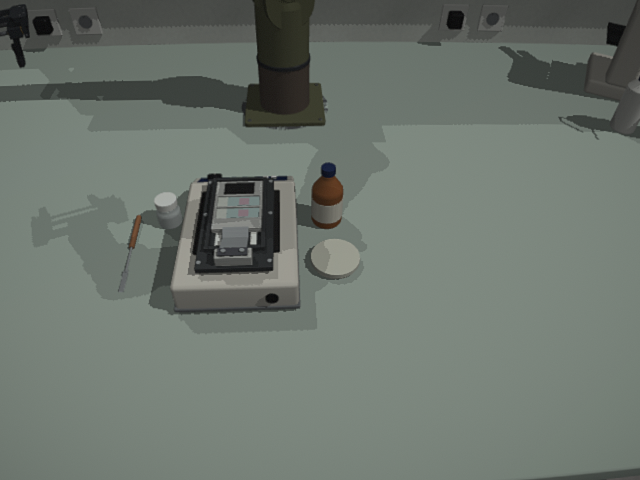

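View pics/side0.png

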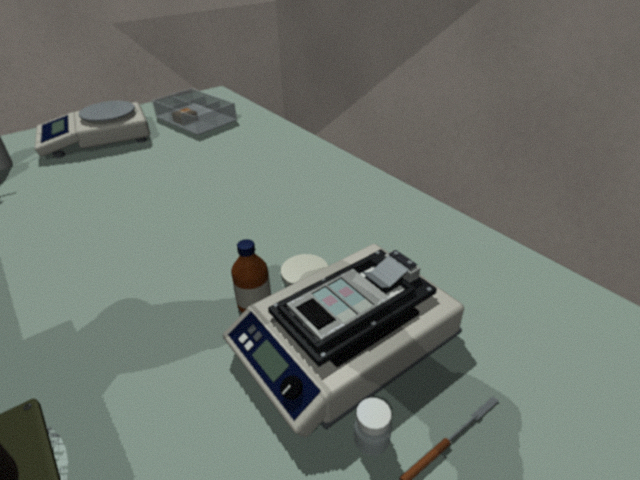

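View pics/wrist0.png

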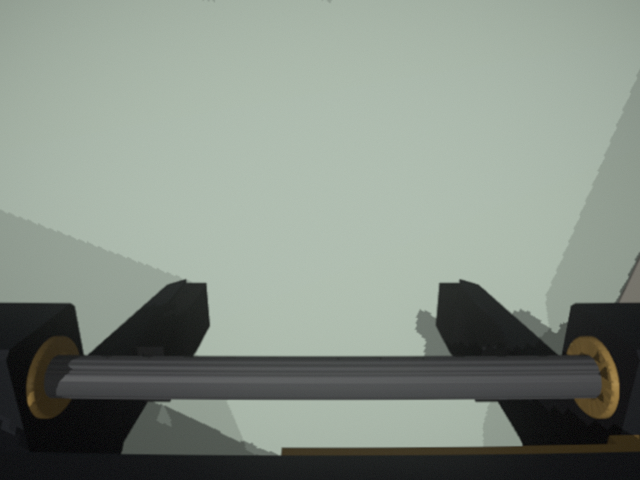

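```bash
cat > h.py <<'E'
import numpy as np,cv2
def ray(d,uv):
    p=cv2.undistortPoints(np.float64(uv).reshape(-1,1,2),d["mtx"],np.array([float(d["k1"]),0,0,0])).reshape(-1,2)
    T=np.linalg.inv(d["camera_from_world"]);v=np.c_[p,np.ones(len(p))]@T[:3,:3].T
    return T[:3,3],v
def onz(d,uv,z):
    o,v=ray(d,uv);return o+v*((z-o[2])/v[:,2])[:,None]
E
python3 - <<'E'
import numpy as np,cv2
d=np.load('/tmp/scene0.npz');a=d["img"][165:315,160:310,::-1]
cv2.imwrite('pics/sc_crop.png',cv2.resize(a,(600,600),interpolation=cv2.INTER_NEAREST))
d=np.load('/tmp/side0.npz');a=d["img"][235:385,250:450,::-1]
cv2.imwrite('pics/si_crop.png',cv2.resize(a,(800,600),interpolation=cv2.INTER_NEAREST))
E
```

```text
(no output)
```

View pics/sc_crop.png

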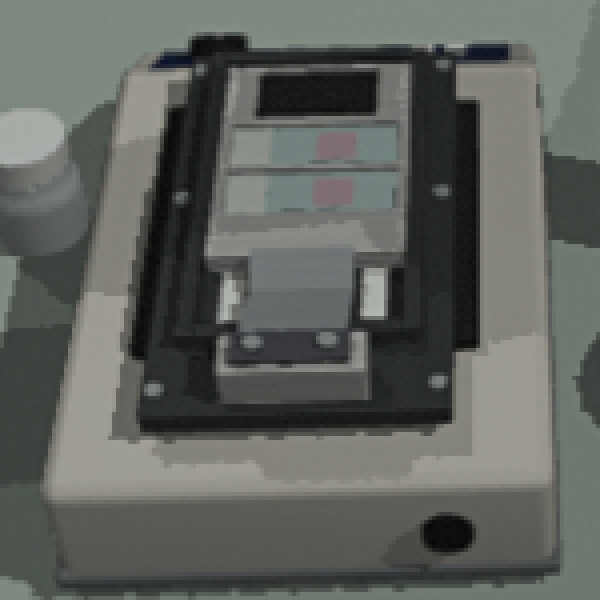

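View pics/si_crop.png

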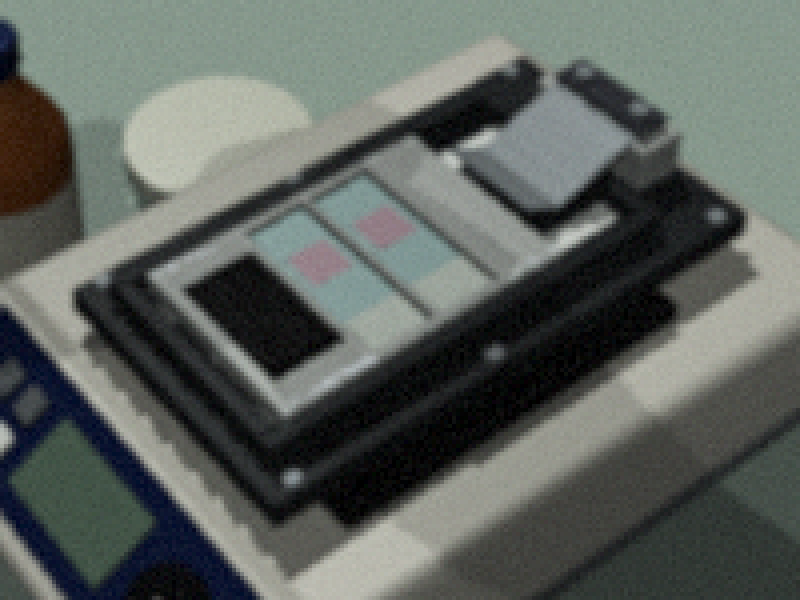

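Scene view: black pad centred near pixel (239,188), leaf at about (235,238). Side view: pad near (316,314). Next I'll mask the pad and project it onto its known height.

```bash
python3 - <<'E'
import numpy as np,cv2
from h import *
C={}
for n,seed in (("scene",(239,188)),("side",(316,314))):
    d=np.load(f'/tmp/{n}0.npz');g=d["img"].max(2)
    m=(g<55).astype(np.uint8)
    k,l,st,c=cv2.connectedComponentsWithStats(m,connectivity=4);i=l[seed[1],seed[0]]
    print(n,st[i],c[i])
    cs,_=cv2.findContours((l==i).astype(np.uint8),cv2.RETR_EXTERNAL,cv2.CHAIN_APPROX_NONE)
    w=onz(d,cs[0].reshape(-1,2),0.1025)
    rc=cv2.minAreaRect((w[:,:2]*1000).astype(np.float32));print(rc); C[n]=c[i]
    print('depth pt z', d["range_z"][seed[1],seed[0]])
# corners of carrier in scene & side (top z .101)
sc=np.load('/tmp/scene0.npz');si=np.load('/tmp/side0.npz')
print('carrier scene', onz(sc,[[160+228/4,165+66/4],[160+412/4,165+66/4],[160+406/4,165+250/4],[160+206/4,165+250/4]],.101))
print('carrier side', onz(si,[[250+150/4,235+272/4],[250+285/4,235+412/4],[250+545/4,235+262/4],[250+415/4,235+138/4]],.101))
# triangulate
o1,v1=ray(sc,C["scene"]);o2,v2=ray(si,C["side"])
A=np.c_[v1[0],-v2[0]];t=np.linalg.lstsq(A,o2-o1,rcond=None)[0]
print(o1+t[0]*v1[0],o2+t[1]*v2[0])
# leaf toe  scene: crop (248,248)-(355,248)
print('toe',onz(sc,[[160+248/4,165+248/4],[160+355/4,165+248/4]],.106))
print('toe side',onz(si,[[250+462/4,235+148/4],[250+545/4,235+208/4]],.106))
print('plate bolts scene',onz(sc,[[160+200/4,165+70/4],[160+444/4,165+64/4],[160+438/4,165+381/4],[160+153/4,165+389/4]],.09))
E
```

```text
scene [224 183  30  11 309] [239.17799353 188.19093851]
((466.1474609375, -87.53620910644531), (54.279945373535156, 28.89505386352539), 87.92156219482422)
depth pt z 0.9172025
side [297 299  38  30 584] [315.23116438 313.45890411]
((463.8298645019531, -86.59686279296875), (29.668590545654297, 54.258914947509766), 0.06390367448329926)
depth pt z 0.63349295
carrier scene [[ 0.44381916 -0.13027451  0.101     ]
 [ 0.44699478 -0.04324543  0.101     ]
 [ 0.57136491 -0.04298387  0.101     ]
 [ 0.56817256 -0.12872737  0.101     ]]
carrier side [[ 0.44451782 -0.04423612  0.101     ]
 [ 0.44372121 -0.12795737  0.101     ]
 [ 0.56195416 -0.12949864  0.101     ]
 [ 0.56988707 -0.04640971  0.101     ]]
[ 0.46461609 -0.08723627  0.10060988] [ 0.46415362 -0.08639334  0.10102837]
toe [[ 0.57275073 -0.10980039  0.106     ]
 [ 0.57444596 -0.0642707   0.106     ]]
toe side [[ 0.57654085 -0.06684061  0.106     ]
 [ 0.57810188 -0.11203654  0.106     ]]
plate bolts scene [[ 0.43277276 -0.14604702  0.09      ]
 [ 0.43249308 -0.02881452  0.09      ]
 [ 0.63735067 -0.02900063  0.09      ]
 [ 0.6373614  -0.14528237  0.09      ]]
```

```bash
cat > st.py <<'E'
import sys,numpy as np
from plant import r
from scipy.spatial.transform import Rotation as R
s=r.get_state();Q=R.from_quat(s["eef_rot"]);M=Q.as_matrix()
print("t",s["clock"],"pos",s["tool_pos"].round(4),"F",s["contact_force"].round(2),"op",s["opening"])
print("axes cols\n",M.round(4))
if len(sys.argv)>3:
    t=np.array([float(a) for a in sys.argv[1:4]])
    print("shift tool mm",(M.T@(t-s["tool_pos"])*1000).round(1))
for sg in (1,-1):
    T=np.c_[[0,sg,0],[0,0,-1],[-sg,0,0]]
    dl=(Q.inv()*R.from_matrix(T)).as_rotvec();print(sg,"rotvec",dl.round(4))
    if len(sys.argv)>3: print(" shift in target axes",(T.T@(t-s["tool_pos"])*1000).round(1))
E
python3 st.py 0.465 -0.087 0.16; python3 -c "
from plant import r;print(r.get_state()['q'])"
```

```text
t 0.15 pos [ 0.2367 -0.5779  0.2381] F [-0.02  0.36 -0.27] op 0.9989911385516325
axes cols
 [[ 3.791e-01 -7.000e-04  9.253e-01]
 [-9.253e-01  1.200e-03  3.791e-01]
 [-1.400e-03 -1.000e+00 -2.000e-04]]
shift tool mm [-367.6   78.5  397.4]
1 rotvec [-1.9000e-03 -2.7527e+00 -6.0000e-04]
 shift in target axes [ 490.9   78.1 -228.3]
-1 rotvec [ 0.0004  0.3889 -0.0013]
 shift in target axes [-490.9   78.1  228.3]
[ 1.21578306  0.689796   -0.19448635  1.56608488  0.15734049  0.90250406
 -0.2150949 ]
```

```bash
python3 -m inch '[[0,0,0,0,0.0972,0],[0,0,0,0,0.0972,0],[0,0,0,0,0.0972,0],[0,0,0,0,0.0972,0],[-15,0,7,0,0,0],[-30,0,14,0,0,0],[-30,0,14,0,0,0],[-30,0,14,0,0,0],[-30,0,14,0,0,0],[-30,0,14,0,0,0],[-30,0,14,0,0,0],[-30,0,14,0,0,0]]' 0 30; python3 st.py 0.465 -0.087 0.16
```

```text
clock: 1.15
tool_pos: [0.3423, -0.3518, 0.2386]
eef_rot: [-0.5, 0.5, -0.5, 0.5]
contact_force: [-0.1, -0.5, 0.1]
opening: 0.114
t 1.15 pos [ 0.3423 -0.3518  0.2386] F [-0.07 -0.53  0.15] op 0.11424384179048966
axes cols
 [[-1.e-04 -1.e-04  1.e+00]
 [-1.e+00  2.e-04 -1.e-04]
 [-2.e-04 -1.e+00 -1.e-04]]
shift tool mm [-264.8   78.7  122.7]
1 rotvec [3.0000e-04 3.1415e+00 2.0000e-04]
 shift in target axes [ 264.8   78.6 -122.7]
-1 rotvec [ 0.0001 -0.0001 -0.0002]
 shift in target axes [-264.8   78.6  122.7]
```

```bash
python3 -m inch '[[-30,0,14,0,0,0],[-30,0,14,0,0,0],[-30,0,14,0,0,0],[-30,0,14,0,0,0],[-30,0,14,0,0,0],[-30,0,14,0,0,0],[-30,0,14,0,0,0],[-30,0,14,0,0,0],[-15,15,7,0,0,0],[-10,25,4,0,0,0],[0,15,0,0,0,0],[0,5,0,0,0,0]]'; python3 st.py 0.465 -0.087 0.11
python3 - <<'E'
from plant import r
import cv2,numpy as np
for n in ["scene","side"]:
    d=r.snapshot(n);np.savez(f"/tmp/{n}1.npz",**d)
    a=d["img"][140:310,150:320,::-1] if n=="scene" else d["img"][200:350,250:450,::-1]
    cv2.imwrite(f"pics/{n}1.png",cv2.resize(a,(600,600) if n=="scene" else (800,600)))
E
```

```text
clock: 2.15
tool_pos: [0.4639, -0.0871, 0.1768]
eef_rot: [0.501, -0.501, 0.498, -0.5]
contact_force: [-0.3, 0.3, 0.3]
opening: -0.001
t 2.15 pos [ 0.4639 -0.0871  0.1768] F [-0.34  0.29  0.31] op -0.0007617222130596772
axes cols
 [[ 2.5e-03 -3.8e-03  1.0e+00]
 [-1.0e+00  7.0e-04  2.5e-03]
 [-7.0e-04 -1.0e+00 -3.8e-03]]
shift tool mm [-0.  66.7  1.4]
1 rotvec [-1.1000e-03 -3.1391e+00 -6.0000e-03]
 shift in target axes [ 0.1 66.8 -1.1]
-1 rotvec [ 0.0038  0.0025 -0.0007]
 shift in target axes [-0.1 66.8  1.1]
```

View pics/scene1.png

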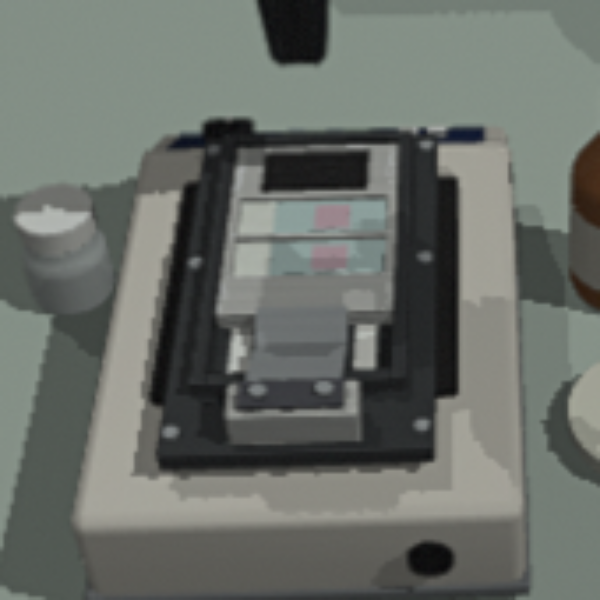

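View pics/side1.png

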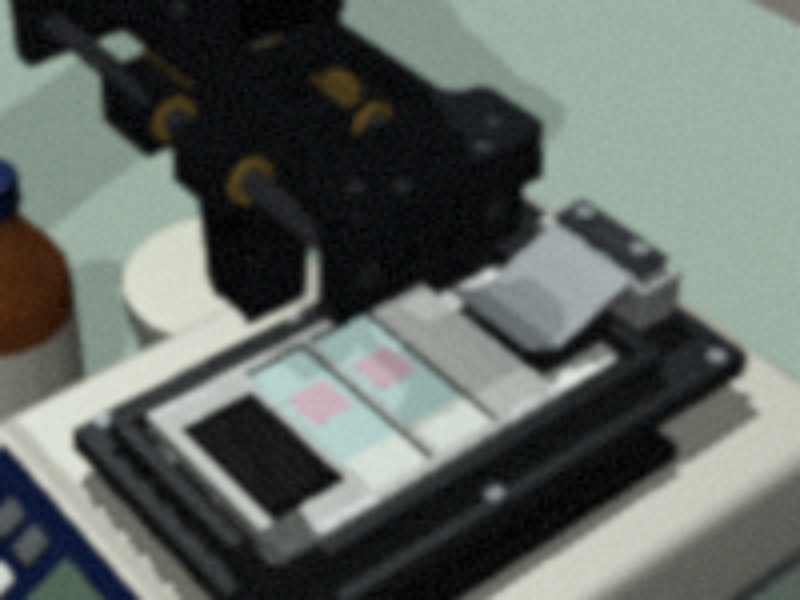

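Scene view: the closed fingertip is at crop (300,62), full-image about (235,158), in line with the pad. Side view: the leaf and pad are clear of the hand. I'll descend now.

```bash
python3 -m inch '[[0,15,1,0,0,0],[0,20,0,0,0,0],[0,15,0,0,0,0],[0,8,0,0,0,0],[0,3,0,0,0,0],[0,0,0,0,0,0],[0,0,0,0,0,0]]'; python3 st.py 0.465 -0.087 0.11
python3 - <<'E'
from plant import r
import cv2,numpy as np
from h import *
for n in ["scene","side"]:
    d=r.snapshot(n);np.savez(f"/tmp/{n}2.npz",**d)
    a=d["img"][150:280,170:300,::-1] if n=="scene" else d["img"][235:385,250:450,::-1]
    cv2.imwrite(f"pics/{n}2.png",cv2.resize(a,(600,600) if n=="scene" else (800,600)))
E
```

```text
clock: 2.83
tool_pos: [0.4664, -0.0887, 0.1185]
eef_rot: [0.5, -0.5, 0.501, -0.5]
contact_force: [-0.1, -0.6, 0.6]
opening: 0.002
t 2.8333 pos [ 0.4664 -0.0887  0.1185] F [-0.07 -0.57  0.58] op 0.002491304283168153
axes cols
 [[-5.0e-04  1.3e-03  1.0e+00]
 [-1.0e+00 -3.0e-04 -5.0e-04]
 [ 3.0e-04 -1.0e+00  1.3e-03]]
shift tool mm [-1.7  8.5 -1.5]
1 rotvec [-5.0000e-04  3.1411e+00 -2.1000e-03]
 shift in target axes [1.7 8.5 1.4]
-1 rotvec [-0.0013 -0.0005  0.0003]
 shift in target axes [-1.7  8.5 -1.4]
```

View pics/scene2.png

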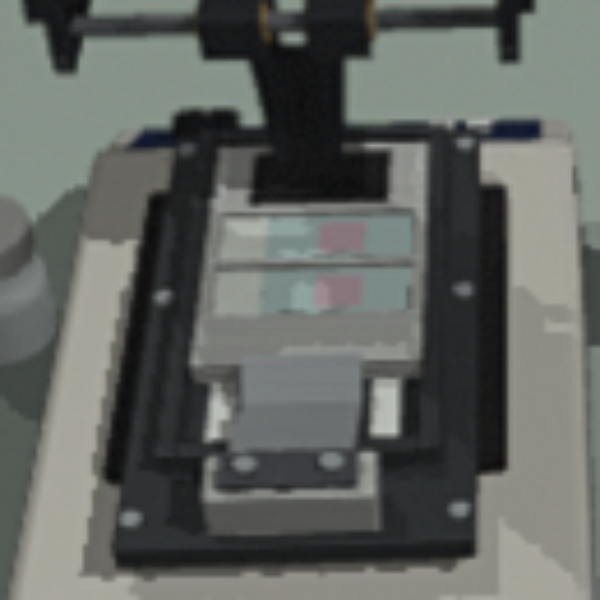

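View pics/side2.png

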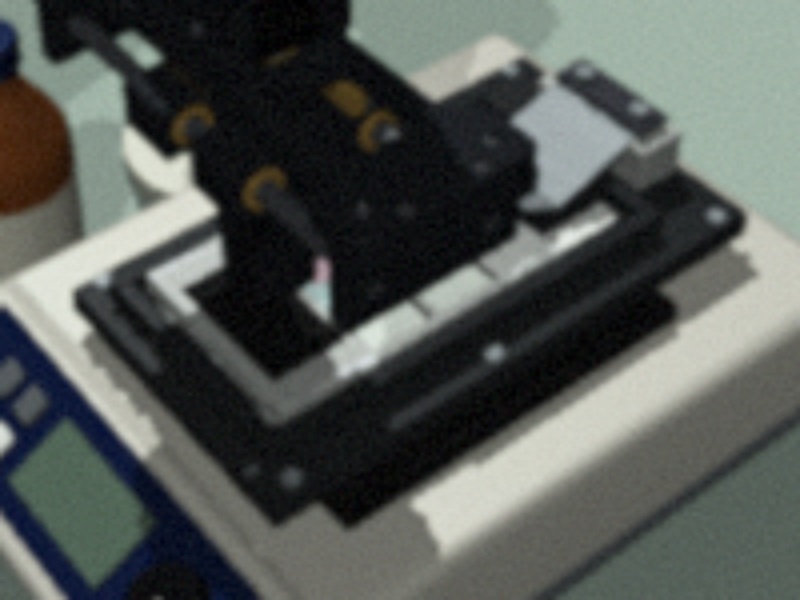

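Fingers hang over the pad (scene crop about (310,165)); y is 1.7 mm off, so I'll correct that and press gently.

```bash
python3 -m inch '[[-1,6,-1,0,0,0],[0,5,0,0,0,0],[0,2,0,0,0,0],[0,2,0,0,0,0],[0,1,0,0,0,0],[0,1,0,0,0,0],[0,0,0,0,0,0]]'; python3 st.py
```

```text
clock: 3.52
tool_pos: [0.4647, -0.0873, 0.1028]
eef_rot: [0.5, -0.5, 0.5, -0.5]
contact_force: [-5.0, 1.9, 28.7]
opening: 0.004
t 3.5167 pos [ 0.4647 -0.0873  0.1028] F [-4.96  1.95 28.75] op 0.003685652406600737
axes cols
 [[ 1.e-04  9.e-04  1.e+00]
 [-1.e+00 -2.e-04  1.e-04]
 [ 2.e-04 -1.e+00  9.e-04]]
1 rotvec [ 3.0000e-04 -3.1415e+00  1.4000e-03]
-1 rotvec [-0.0009  0.0001  0.0002]
```

```bash
python3 -m inch '[[0,-0.4,0,0,0,0],[0,0,0,0,0,0]]'; python3 st.py |head -1
```

```text
clock: 3.68
tool_pos: [0.4647, -0.0872, 0.1029]
eef_rot: [0.5, -0.5, 0.5, -0.5]
contact_force: [-3.9, 1.2, 24.5]
opening: 0.004
t 3.6833 pos [ 0.4647 -0.0872  0.1029] F [-3.85  1.24 24.47] op 0.003978879415235447
```

```bash
python3 -m inch '[[0,-0.4,1,0,0,0],[0,0,1,0,0,0],[0,0,2,0,0,0],[0,0,2,0,0,0],[0,0,2,0,0,0],[0,0,2,0,0,0]]'; python3 st.py |head -1
```

```text
clock: 4.18
tool_pos: [0.4741, -0.0878, 0.1029]
eef_rot: [0.5, -0.5, 0.5, -0.499]
contact_force: [-4.3, -0.0, 19.7]
opening: 0.005
t 4.1833 pos [ 0.4741 -0.0878  0.1029] F [-4.330e+00 -1.000e-02  1.971e+01] op 0.004967767928395929
```

```bash
python3 -m inch '[[0,0,2,0,0,0],[0,0,2,0,0,0],[0,0,2,0,0,0],[0,0,2,0,0,0],[0,0,2,0,0,0],[0,0,2,0,0,0]]'; python3 st.py |head -1
python3 - <<'E'
from plant import r
import cv2
for n in ["scene","side"]:
    d=r.snapshot(n)
    a=d["img"][150:280,170:300,::-1] if n=="scene" else d["img"][235:385,250:450,::-1]
    cv2.imwrite(f"pics/{n}3.png",cv2.resize(a,(600,600) if n=="scene" else (800,600)))
E
```

```text
clock: 4.68
tool_pos: [0.4811, -0.0879, 0.1029]
eef_rot: [-0.502, 0.503, -0.498, 0.497]
contact_force: [-13.1, 0.7, 31.4]
opening: 0.005
t 4.6833 pos [ 0.4811 -0.0879  0.1029] F [-13.13   0.72  31.41] op 0.00531830744895496
```

View pics/scene3.png

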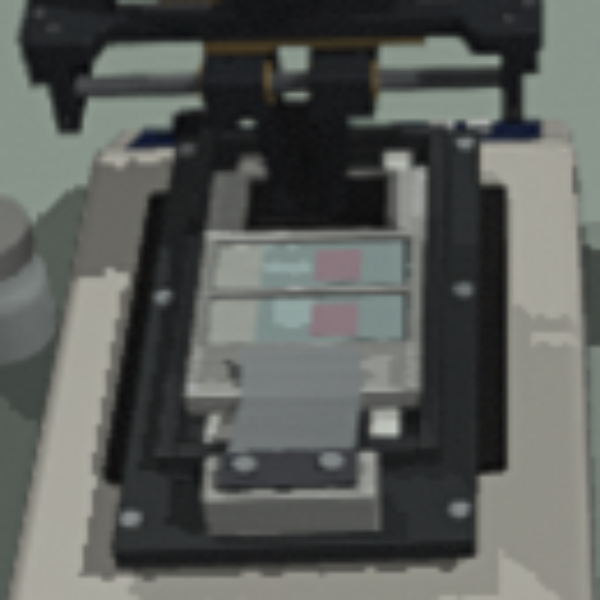

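Scene: the carrier's leading edge is now beneath the leaf (crop about (300,365)). Vertical force rose to 31 N, so I'll ease off a little and continue.

```bash
python3 -m inch '[[0,-0.4,2,0,0,0],[0,-0.4,2,0,0,0],[0,0,2,0,0,0],[0,0,2,0,0,0]]'; python3 st.py |head -1
```

```text
clock: 5.12
tool_pos: [0.4922, -0.0877, 0.1029]
eef_rot: [-0.501, 0.501, -0.499, 0.498]
contact_force: [-5.3, -0.2, 13.7]
opening: 0.004
t 5.1167 pos [ 0.4922 -0.0877  0.1029] F [-5.29 -0.19 13.74] op 0.0036164253116062503
```

```bash
python3 -m inch '[[0,0.2,2,0,0,0],[0,0,2,0,0,0],[0,0,2,0,0,0],[0,0,1.5,0,0,0]]'; python3 st.py |head -1
```

```text
clock: 5.45
tool_pos: [0.5, -0.0878, 0.1029]
eef_rot: [-0.501, 0.501, -0.499, 0.499]
contact_force: [-6.1, 0.5, 15.7]
opening: 0.003
t 5.45 pos [ 0.5    -0.0878  0.1029] F [-6.07  0.48 15.68] op 0.0032794343238121216
```

```bash
python3 -m inch '[[0,0,1.5,0,0,0],[0,0,1,0,0,0],[0,0,1,0,0,0]]'; python3 st.py |head -1;  python3 -m inch '[[0,0,1,0,0,0],[0,0,0.5,0,0,0]]'; python3 -m inch '[[0,0,1,0,0,0],[0,0,0.5,0,0,0]]'
```

```text
clock: 5.7
tool_pos: [0.5033, -0.0877, 0.1029]
eef_rot: [-0.501, 0.501, -0.499, 0.499]
contact_force: [-7.5, -1.1, 18.5]
opening: 0.007
t 5.7 pos [ 0.5033 -0.0877  0.1029] F [-7.5  -1.09 18.5 ] op 0.006958023502153587
clock: 5.87
tool_pos: [0.5033, -0.0877, 0.1029]
eef_rot: [-0.502, 0.502, -0.498, 0.498]
contact_force: [-9.2, 0.4, 20.5]
opening: 0.005
clock: 6.03
tool_pos: [0.5033, -0.0877, 0.1029]
eef_rot: [-0.502, 0.503, -0.498, 0.497]
contact_force: [-11.2, 0.4, 22.2]
opening: 0.003
```

The tool has stopped while the horizontal force keeps rising, after 38.6 mm of travel, so it is at the end stop. I'll lift straight up and check.

```bash
python3 -m inch '[[0,-2,0,0,0,0],[0,-4,0,0,0,0],[0,-10,-2,0,0,0],[0,-25,-5,0,0,0],[0,-30,-10,0,0,0],[0,-30,-20,0,0,0],[0,-20,-30,0,0,0],[0,0,-35,0,0,0],[0,0,-35,0,0,0],[0,0,-20,0,0,0],[0,0,0,0,0,0]]'; python3 st.py |head -1
python3 - <<'E'
from plant import r
import cv2,numpy as np
for n in ["scene","side"]:
    d=r.snapshot(n);np.savez(f"/tmp/{n}4.npz",**d)
    a=d["img"][165:315,160:310,::-1] if n=="scene" else d["img"][235:385,250:450,::-1]
    cv2.imwrite(f"pics/{n}4.png",cv2.resize(a,(600,600) if n=="scene" else (800,600),interpolation=cv2.INTER_NEAREST))
E
```

```text
clock: 6.95
tool_pos: [0.3463, -0.0874, 0.2236]
eef_rot: [-0.501, 0.502, -0.499, 0.498]
contact_force: [-0.2, -0.1, 0.1]
opening: -0.001
t 6.95 pos [ 0.3463 -0.0874  0.2236] F [-0.24 -0.15  0.13] op -0.0007096552346850556
```

View pics/scene4.png

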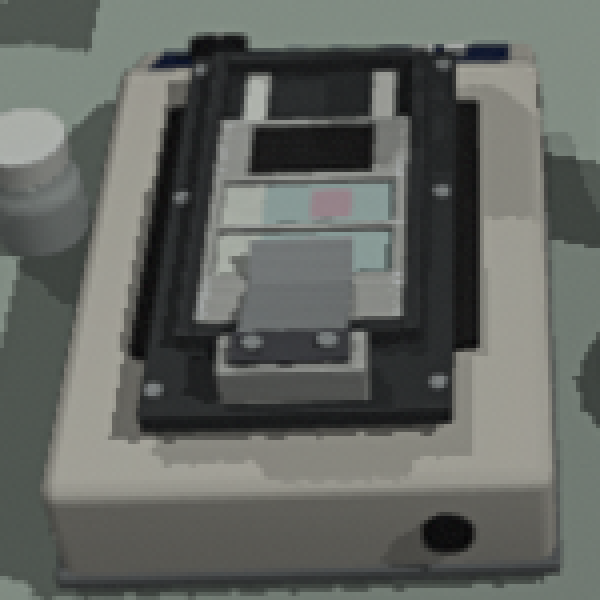

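View pics/side4.png

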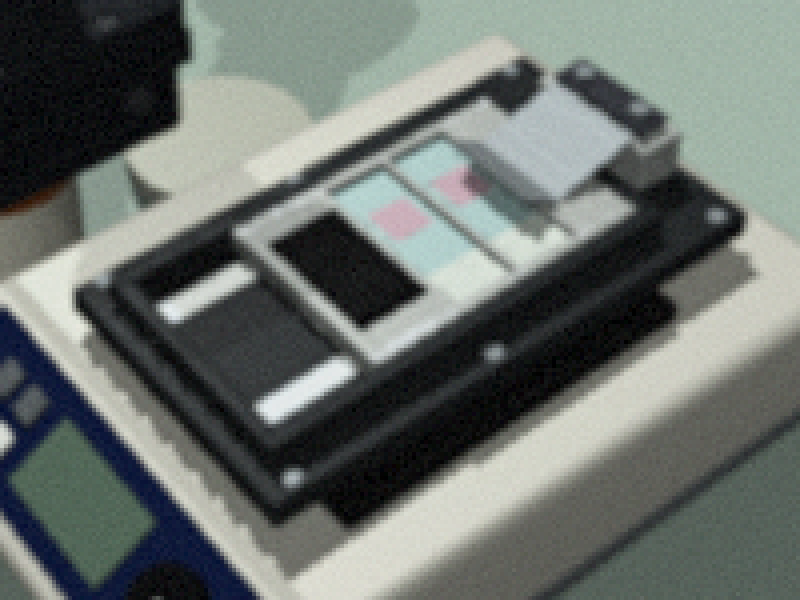

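```bash
python3 - <<'E'
import numpy as np,cv2
from h import *
d=np.load('/tmp/scene4.npz');d0=np.load('/tmp/scene0.npz')
for dd,sd,nm in ((d0,(239,188),'before'),(d,(238,202),'after')):
    m=(dd["img"].max(2)<55).astype(np.uint8);k,l,st,c=cv2.connectedComponentsWithStats(m,connectivity=4);i=l[sd[1],sd[0]]
    print(nm,st[i],onz(dd,c[i],.1025))
f=lambda u,v:[160+u/4,165+v/4]
# end wall inner top edge ~ carrier leading top edge; trailing edge and rear wall inner
print('trailing',onz(d,[f(220,119),f(410,119)],.101),'leading',onz(d,[f(195,320),f(406,318)],.101))
# change around bystanders
diff=np.abs(d["img"].astype(int)-d0["img"]).sum(2)
for nm,(u,v) in dict(bottle=(328,195),jar=(168,210),dish=(336,258),spat=(132,250)).items(): print(nm,diff[v-3:v+4,u-3:u+4].mean())
cv2.imwrite('pics/scene5.png',d["img"][:,:,::-1])
E
```

```text
before [224 183  30  11 309] [[ 0.46688188 -0.08693156  0.1025    ]]
after [223 196  30  12 334] [[ 0.50495144 -0.08726889  0.1025    ]]
trailing [[ 0.48218553 -0.13053557  0.101     ]
 [ 0.48539266 -0.04327597  0.101     ]] leading [[ 0.60953722 -0.12936256  0.101     ]
 [ 0.61166155 -0.04201041  0.101     ]]
bottle 4.1020408163265305
jar 6.1020408163265305
dish 52.714285714285715
spat 26.857142857142858
```

View pics/scene5.png

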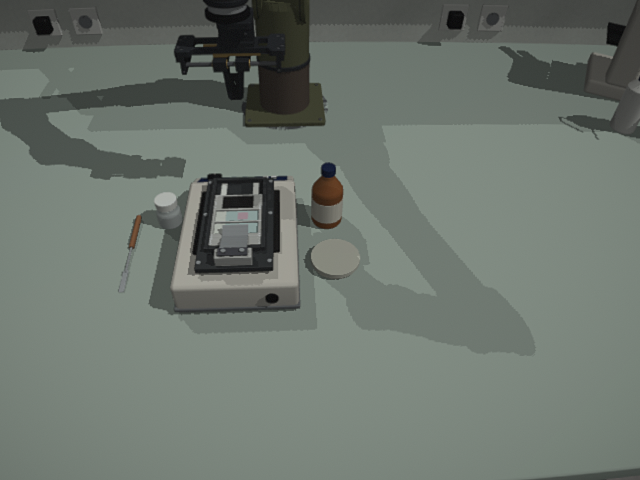

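```bash
python3 -c "
from plant import r
print(r.get_state()['contact_force']);print(r.finish_job())"
```

```text
[ 0.66773755 -0.21547299  0.21779859]
the job is handed in; nothing more can be done
None
```

I pressed the closed fingertips onto the thumb pad and slid the carrier under the leaf spring to the end stop. I then lifted the hand clear and handed the job in at about 7 s. No verdict was reported.

**Pressing force:** it ran mostly at 14–25 N. It peaked at about 31 N as the edge went under the leaf, above the 12–20 N comfortable range, and I eased off there.

**Home position:** the last 3 mm of commanded travel moved the tool no further, while the horizontal force rose from 7.5 to 11.2 N. That was after about 38.5 mm by the arm and 38.1 mm by the camera, at the short end of the given 38–43 mm.
- In the pictures, the leading edge sits at x ≈ 0.610–0.612 m. The stop should be at about 0.611 m, judging from the leaf toe seen in the scene view.
- The leaf lies over the carrier.
- I did not measure the remaining gap to the stop separately.

**Lateral and angle:** the pad's y changed by less than 1 mm. The carrier's edges show no clear turn at this camera's resolution; the raw corner points differ by 2–3 mm across the width, both before and after.

**Hand and bystanders:** the contact force after release was near zero. The bottle, jar, dish and spatula look to be where they were. The brightness changes on the dish and spatula look like the arm's shadow.

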